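# Set the length stop of the mitre jig to the gauge tab

### The arm

A 6-joint arm with a two-finger parallel gripper is mounted at the origin on the work surface. World frame = base frame: x ahead of the robot, y to its left, z up, the work surface at z = 0. Lengths are in mm, angles in rad, forces in N, time in s.
With the tool pointing down it reaches from about 400 to 925 mm from the base axis. Payload 12.5 kg.
Tool frame: the origin (TCP) lies on the centre line of the jaws, within the pads' length; the fingertips stand 25 mm ahead of it and the grasp point (between the pads) lies 6 mm ahead of it (env.tip_extent is the distance from the TCP to the fingertips, in mm); x points along the fingers, z is the direction in which the jaws open and shut, and the axes are right-handed (so a half turn about x gives the same grasp; the last joint's range is limited). The gripper opens to 95 mm and grips with 3 to 60 N. Pads are 20 mm wide; open, the fingers measure 119 mm over their backs; the gripper's body (75 mm by 180 mm) begins 59 mm behind the grasp point.
Start: joints at [1.036, 0.491, 1.559, -0, 1.092, -0.106], TCP at [259.847, 568.439, 239.661] pointing down, gripper open.
Joint ranges: [-3.1, 3.1], [-0.84, 2.19], [0.05, 2.79], [-1.13, 4.28], [0.06, 2.93], [-2.69, 2.69]. Speed limits (rad/s): [2.22, 2.22, 2.79, 3.14, 3.14, 3.14].

### API

Orientations are given as [roll, pitch, yaw] about the fixed x, y, z axes, in that order (R = Rz(yaw) Ry(pitch) Rx(roll)).
In Python, from cell import env gives the robot as it stands.
- The arm moves only by the tool step_arm, never from a script. Its argument "rows" is a list of rows, each a list of 6 numbers: the shift along the tool's x, y, z in mm, then the turn, a rotation vector about the tool's x, y, z in rad. In form: [[x, y, z, wx, wy, wz], ...]. A call has 1 to 8 rows; each row shifts and turns the pose as measured when the row begins, along the tool's axes as they then stand; what a row does not reach is not made up. A row lasts 1/8 s, in which the tool goes at most 62.5 mm and 10.7 degrees, less where a joint would pass 70% of its speed; a pose out of reach is approached as far as the arm can. A call is refused whole if a number of a shift passes 62.5 or a number of a turn 0.188, either way. A call with a gripper value outside its range is refused whole. "grip" is the finger opening in mm, from 0 to 95.1, set as the call begins (left out, the last holds). The fingers move at their own pace and stop on an object; the grip force is fixed at half the most. Time passes only in rows, so rows that do not move let the fingers close. It gives the time, the measured TCP pose, the force and the opening at its end, in the units of the state.
- env.state(): the state, without advancing time (a new reading comes with each control period).
- env.read_camera(name): name is "scene" or "top" or "wrist"; returns the picture (480x640x3 uint8, red, green, blue); there is no depth.
- env.get_calibration(name): a dict with "fx", "fy", "cx", "cy" (pixels), "D" ([k1, k2, p1, p2, k3] as OpenCV has them; the pictures are not rectified), "pose" (4x4, takes a point from camera to world coordinates); the wrist camera has in their place "hand_eye" (4x4, takes a point from camera to tool coordinates, whose origin is the TCP and whose axes are the tool frame's). Camera axes: x right, y down, z forward; pixel columns grow to the right and rows downward; lengths in mm; the calibration is good to about 2 mm. A picture is of the moment at which its call begins: read the wrist's pose just before it. get_calibration takes no time and is no camera call.
- env.job_done(): hands the job in, once; it reports no verdict.
The state is a dict: "t": time; "joints": joint angles; "qvel": joint speeds; "tau": joint torques, N m; "eef_pos": TCP position; "tcp_rot": TCP orientation; "ft_force": force on the tool from outside, world axes, zero at the start; "moment": the same for the moment, N m; "opening": opening from 0.0 (shut) to 1.0 (fully open).
Only numpy, scipy, OpenCV 4.12 (cv2) and the standard library are available. Lean on these libraries where they do the work, as an engineer would, in place of code of your own. Each camera call takes 0.05 s, during which the arm holds its last target.

### The job

Set the length stop on the mitre jig for the next batch of parts: nudge the stiff dark stop block along its rail, towards the mitre box, until its pointer stands opposite the flat upright gauge tab (not the round post). Use short nudges and let the block come to rest for a moment between them; never let the pointer run past the tab, and leave the block resting there.

Things in the scene. Friction and masses are not known exactly. Their poses are not given: they have to be found in the camera images.
- stop_tip (a point): Tip of the small steel pointer on the stop block, 61 mm above the table, on the block's side away from the robot. Its y axis is the direction the block has to slide (along the rail, towards the wooden mitre box); x points across the rail, from the block out to the tip; z up. The middle of the block's rear face, the one to push, is at (-57, -22) mm in x, y from the tip.
- stop_rear (a point): Middle of the stop block's rear face, 72 mm above the table; axes as for stop_tip. The block is dark steel, 44 mm long along the rail, 60 mm wide, from 49 to 95 mm above the table (a flat black disc on top reaches 99 mm). It rides on an aluminium rail 400 mm long, 50 mm wide, its top 48 mm above the table, on an 18 mm plywood board. Nothing stands on the rail behind the block.
- stop (a joint): How far the block has slid from the rail's rear end, in m (0 to 0.29), growing towards the mitre box. It is stiff: it takes about 7 N to move, and it stays where it is left, without coasting more than a few mm after a slow push.
- gauge_tab: Flat upright steel plate 24 mm wide along the rail, 6 mm thick, 42 mm tall, fixed on the board beyond the rail, its middle 8 mm past the line of the pointer's tip. Origin: middle of its underside, 18 mm above the table; y axis: the sliding direction. The pointer is opposite when both are equal along that axis. A round headed steel post nearer or farther along is not the mark.

How it is judged:
By the outcome, as a careful person would: the job done as asked, in the order asked, and still so for the second after the job is handed in, with the robot touching nothing.
It also fails if it takes over 48 s, if anything falls off the work surface, if the arm or the gripper's body presses on something with over 40 N, if the wrist force passes 120 N, or if a joint passes its speed limit or range.

## Working session

There is one attempt and no reset: what is moved stays moved. The work goes in short steps, Python scripts to look and compute and a tool call to move; the robot and the scene stay as the last step left them, time stands still between calls to the robot, and variables do not carry over. Pictures are saved under pics/ and viewed, and the job is handed in when it is done.

Besides the shell and the picture viewer there is one more tool, called after "Emit:" as name(argument=value, ...), one argument or row to a line, values as JSON. step_arm: Moves the arm, as the interface text tells. Its arguments: {"type":"object","properties":{"rows":{"type":"array","items":{"type":"array","items":{"type":"number"}}},"grip":{"type":"number"}},"required":["rows"]}

```bash
mkdir -p pics; ls; python3 - <<'E'
from cell import env
import cv2
s=env.state();print({k:s[k] for k in('t','eef_pos','tcp_rot','ft_force','opening')})
for n in('scene','top','wrist'):
    cv2.imwrite(f'pics/{n}0.png',env.read_camera(n)[:,:,::-1]);print(n,env.get_calibration(n))
E
```

```text
pics
{'t': 0.0, 'eef_pos': array([259.73724018, 568.23110885, 239.07058221]), 'tcp_rot': array([ 3.05482634,  1.56969947, -2.08635587]), 'ft_force': array([-0.03429364,  0.12475422,  0.30059356]), 'opening': 0.9985901823583103}
scene {'fx': 478.67733122831663, 'fy': 478.67733122831663, 'cx': 310.886305534492, 'cy': 244.35558156665982, 'D': array([-0.06181065,  0.        ,  0.        ,  0.        ,  0.        ]), 'pose': array([[ 8.10021684e-01,  4.97031412e-01, -3.11166589e-01,
         7.93012360e+02],
       [ 5.86377220e-01, -6.91215653e-01,  4.22353735e-01,
        -2.75781020e+02],
       [-5.16014351e-03, -5.24576683e-01, -8.51347565e-01,
         6.53870623e+02],
       [ 0.00000000e+00,  0.00000000e+00,  0.00000000e+00,
         1.00000000e+00]])}
top {'fx': 519.8222951277016, 'fy': 519.8222951277016, 'cx': 319.7004334540781, 'cy': 243.2469605541573, 'D': array([-0.0440835,  0.       ,  0.       ,  0.       ,  0.       ]), 'pose': array([[ 9.37006582e-03, -9.79970215e-01,  1.98923553e-01,
         4.36400705e+02],
       [-9.99927567e-01, -1.06853272e-02, -5.53939088e-03,
        -2.11149587e+00],
       [ 7.55400132e-03, -1.98857240e-01, -9.79999355e-01,
         7.24373316e+02],
       [ 0.00000000e+00,  0.00000000e+00,  0.00000000e+00,
         1.00000000e+00]])}
wrist {'fx': 385.25835395367915, 'fy': 385.25835395367915, 'cx': 322.82435599476366, 'cy': 243.17282375009498, 'D': array([-0.04556194,  0.        ,  0.        ,  0.        ,  0.        ]), 'hand_eye': array([[-1.51821891e-04, -2.79046061e-01,  9.60277706e-01,
        -1.44249258e+02],
       [ 2.69357284e-04, -9.60277694e-01, -2.79046015e-01,
         7.86202188e+01],
       [ 9.99999952e-01,  2.16292501e-04,  2.20954265e-04,
        -1.35872224e+00],
       [ 0.00000000e+00,  0.00000000e+00,  0.00000000e+00,
         1.00000000e+00]])}
```

View pics/scene0.png

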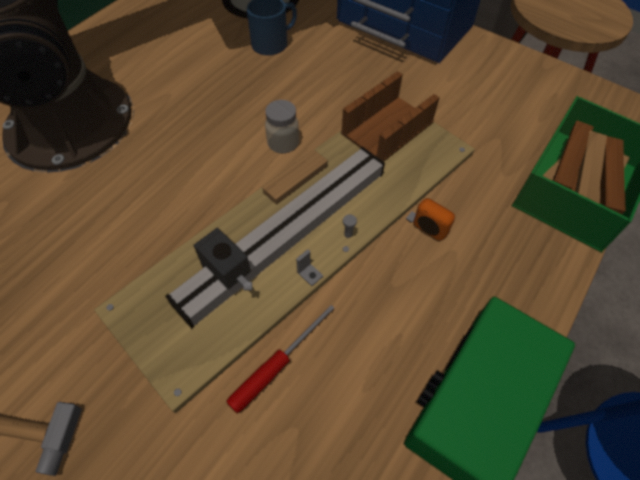

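View pics/top0.png

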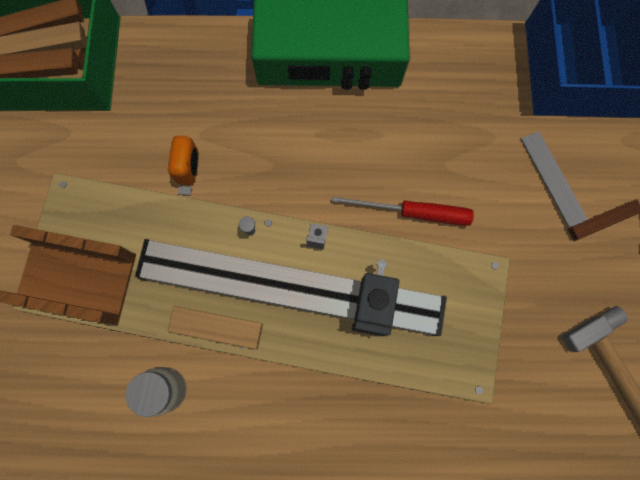

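View pics/wrist0.png

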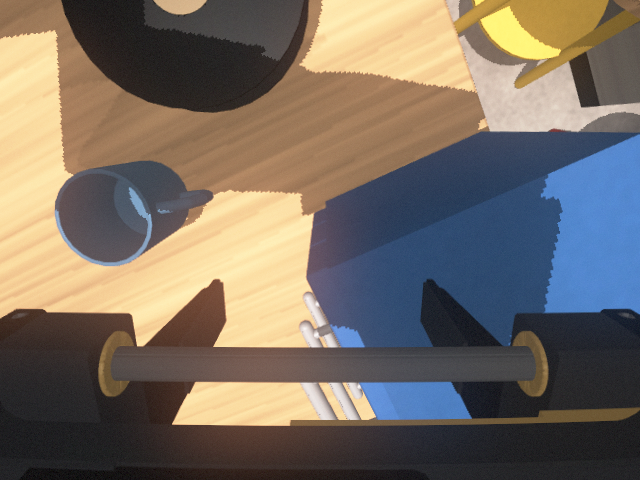

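```bash
python3 - <<'E'
import cv2
a=cv2.imread('pics/top0.png')
cv2.imwrite('pics/top0c.png',cv2.resize(a[210:350,290:460],None,fx=4.5,fy=4.2,interpolation=cv2.INTER_CUBIC))
a=cv2.imread('pics/scene0.png')
cv2.imwrite('pics/scene0c.png',cv2.resize(a[210:330,180:340],None,fx=5,fy=5,interpolation=cv2.INTER_CUBIC))
E
```

```text
(no output)
```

View pics/top0c.png

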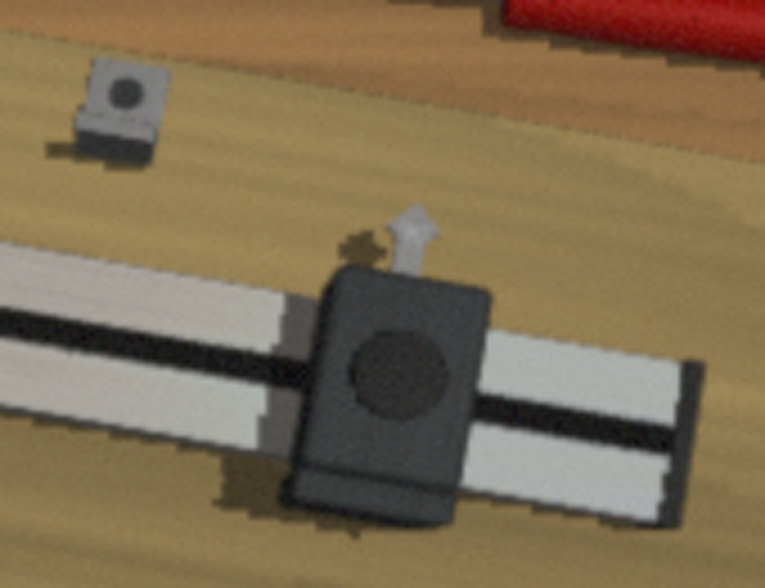

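View pics/scene0c.png

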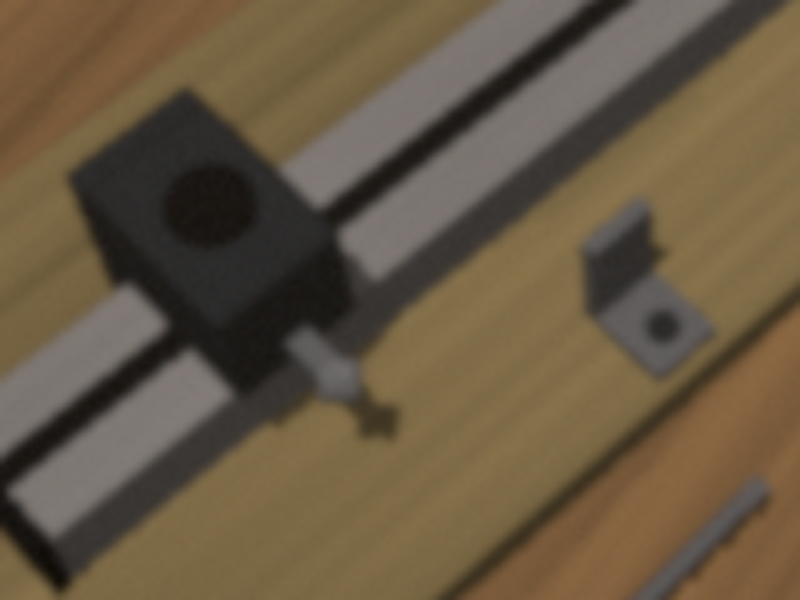

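```bash
cat > h.py <<'E'
import numpy as np,cv2
from cell import env
from scipy.spatial.transform import Rotation as R
def ray(n,uv):
    c=env.get_calibration(n);K=np.array([[c['fx'],0,c['cx']],[0,c['fy'],c['cy']],[0,0,1]])
    if n=='wrist':
        s=env.state();T=np.eye(4);T[:3,:3]=R.from_euler('xyz',s['tcp_rot']).as_matrix();T[:3,3]=s['eef_pos'];P=T@c['hand_eye']
    else:P=c['pose']
    p=cv2.undistortPoints(np.array([[uv]],float),K,c['D'])[0,0]
    return P[:3,3],P[:3,:3]@np.array([p[0],p[1],1])
def onz(n,uv,z):
    o,d=ray(n,uv);return o+d*(z-o[2])/d[2]
def tri(a,b):
    A=np.zeros((3,3));v=np.zeros(3)
    for o,d in(a,b):
        d=d/np.linalg.norm(d);M=np.eye(3)-np.outer(d,d);A+=M;v+=M@o
    return np.linalg.solve(A,v)
E
python3 - <<'E'
from h import *
np.set_printoptions(precision=1,suppress=True)
a=cv2.imread('pics/top0.png')
cv2.imwrite('pics/top0d.png',cv2.resize(a[230:320,120:200],None,fx=6,fy=6,interpolation=cv2.INTER_CUBIC))
T=lambda x,y:(290+x/4.5-.4,210+y/4.2-.4)
S=lambda x,y:(180+x/5-.4,210+y/5-.4)
for nm,t,s,z in(('tip',T(418,205),S(355,396),61),('tab',T(118,121),S(618,226),60)):
    print(nm,onz('top',t,z),onz('scene',s,z),tri(ray('top',t),ray('scene',s)))
for p in((706,365),(680,527)):print(onz('top',T(*p),48))
print('rear top edge',onz('top',T(492,290),95),onz('top',T(463,490),95))
E
```

```text
tip [551.9 -87.5  61. ] [551.  -88.5  61. ] [551.5 -88.   61. ]
tab [577.7  -0.7  60. ] [577.3  -1.9  60. ] [577.4  -1.2  59.4]
[ 504.5 -172.3   48. ]
[ 454.6 -163.    48. ]
rear top edge [ 521.1 -102.9   95. ] [463.4 -94.   95. ]
```

View pics/top0d.png

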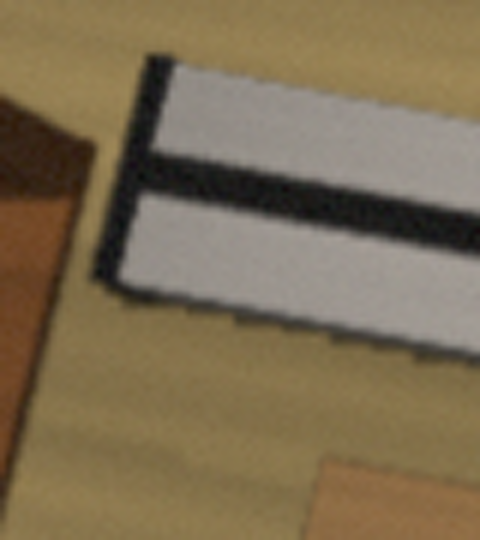

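```bash
python3 - <<'E'
from h import *
np.set_printoptions(precision=2,suppress=True)
T=lambda x,y:(290+x/4.5-.4,210+y/4.2-.4)
D=lambda x,y:(120+x/6-.4,230+y/6-.4)
L=[onz('top',D(*p),48)[:2] for p in((148,57),(95,283))]
Rr=[onz('top',T(*p),48)[:2] for p in((706,365),(680,527))]
print(L,Rr)
for l,r in zip(L,Rr):
    d=l-r;print(np.linalg.norm(d),np.degrees(np.arctan2(d[1],d[0])))
u=(L[0]+L[1]-Rr[0]-Rr[1]);u/=np.linalg.norm(u);ang=np.degrees(np.arctan2(u[1],u[0]));print(u,ang)
n=np.array([u[1],-u[0]])
tip=np.array([551.5,-88]);tab=np.array([577.4,-1.2]);print('along,across',u@(tab-tip),n@(tab-tip))
rear=tip-57*n-22*u;print('rear',rear, 'mid rail',sum(Rr)/2+u*(u@(rear-sum(Rr)/2)))
s=env.state();M=R.from_euler('xyz',s['tcp_rot']).as_matrix();print(M, s['joints'])
E
```

```text
[array([576.78, 227.99]), array([526.09, 235.86])] [array([ 504.47, -172.32]), array([ 454.64, -163.01])]
406.78892850588994 79.76070469097233
405.22206677337886 79.8445387745916
[0.18 0.98] 79.80254084936924
along,across 90.01422468690696 10.123702584283512
rear [491.51 -99.56] mid rail [491.8  -99.61]
[[-0.   -0.91  0.42]
 [-0.    0.42  0.91]
 [-1.    0.   -0.  ]] [ 1.04  0.49  1.56 -0.    1.09 -0.11]
```

Emit:
step_arm(
  grip=0,
  rows=[
    [0,-50,0,-0.128,0,0],
    [0,-50,-20,-0.128,0,0],
    [0,-40,-50,0,0,0],
    [0,-25,-55,0,0,0],
    [0,-25,-58,0,0,0],
    [0,-25,-58,0,0,0],
    [0,-25,-58,0,0,0],
    [0,-25,-58,0,0,0],
  ],
)

```text
t: 1.15
eef_pos: [455.9, 157.2, 237.4]
tcp_rot: [2.665, 1.569, -2.205]
ft_force: [0.8, 0.6, 0.8]
opening: 0.217
```

```bash
cat >> h.py <<'E'
def to(target,ang=79.8):
    s=env.state();M=R.from_euler('xyz',s['tcp_rot']).as_matrix()
    a=np.radians(ang);u=np.array([np.cos(a),np.sin(a),0]);M2=np.column_stack([[0,0,-1],np.cross([0,0,-1],u),u]).T
    W=np.array(M2).T
    print('pos',s['eef_pos'].round(1),'F',s['ft_force'].round(1),'t',s['t'],'shift',(M.T@(np.array(target)-s['eef_pos'])).round(1),'rot',R.from_matrix(M.T@W).as_rotvec().round(3))
E
python3 -c "
from h import *
to([484,-141,237])"
```

```text
Traceback (most recent call last):
  File "h.py", line 22, in to
    print('pos',s['eef_pos'].round(1),'F',s['ft_force'].round(1),'t',s['t'],'shift',(M.T@(np.array(target)-s['eef_pos'])).round(1),'rot',R.from_matrix(M.T@W).as_rotvec().round(3))
                                                                                                                                         ~~~~~~~~~~~~~^^^^^^^
  File "scipy/spatial/transform/_rotation.pyx", line 1143, in scipy.spatial.transform._rotation.Rotation.from_matrix
ValueError: Non-positive determinant (left-handed or null coordinate frame) in rotation matrix 0: [[ 9.99997744e-01 -9.35844218e-04 -1.90693633e-03]
 [-9.74694444e-04 -9.99789889e-01 -2.04750720e-02]
 [ 1.88737418e-03 -2.04768845e-02  9.99788545e-01]].
```

```bash
sed -i 's/np.cross(\[0,0,-1\],u)/np.cross(u,[0,0,-1])/' h.py
python3 -c "
from h import *
to([484,-141,237])"
```

```text
pos [455.9 157.2 237.4] F [0.8 0.6 0.8] t 1.15 shift [   0.9  -74.5 -290.1] rot [ 0.02  -0.002 -0.001]
```

Emit:
step_arm(
  rows=[
    [0,-14,-55,0.01,0,0],
    [0,-14,-55,0.01,0,0],
    [0,-14,-55,0,0,0],
    [0,-14,-55,0,0,0],
    [0,-14,-50,0,0,0],
    [0,-5,-20,0,0,0],
    [0,0,0,0,0,0],
  ],
)

```text
t: 2.02
eef_pos: [479.6, -155.1, 237.5]
tcp_rot: [2.855, 1.569, -2.041]
ft_force: [-0.4, 0.3, -1.2]
opening: 0.003
```

```bash
python3 -c "
from h import *
to([484,-141,88])
cv2.imwrite('pics/scene1.png',env.read_camera('scene')[:,:,::-1])"
```

```text
pos [ 479.6 -155.1  237.5] F [-0.4  0.3 -1.2] t 2.025 shift [149.5  -1.8  14.9] rot [-0.006 -0.002 -0.001]
```

View pics/scene1.png

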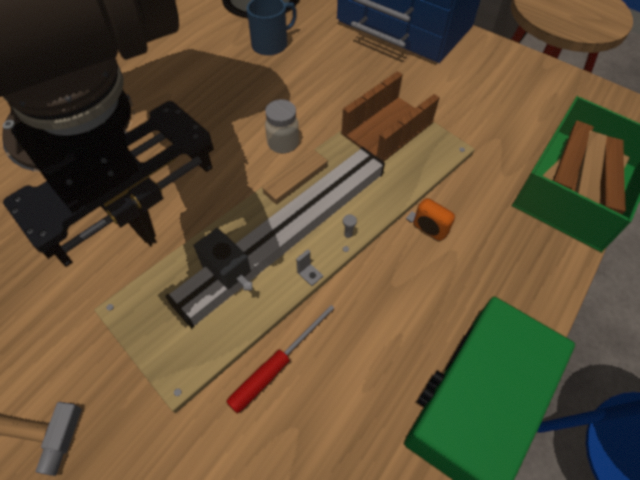

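Emit:
step_arm(
  rows=[
    [50,0,0,0,0,0],
    [50,0,0,0,0,0],
    [35,0,0,0,0,0],
    [12,-1,0,0,0,0],
    [0,0,0,0,0,0],
  ],
)

```text
t: 2.7
eef_pos: [481.6, -149.8, 88.6]
tcp_rot: [-2.255, 1.568, -0.862]
ft_force: [-0.4, -0.4, -0.7]
opening: 0.006
```

```bash
python3 -c "
from h import *
to([488.2,-117.3,86])
for n in('scene','top'):
  a=env.read_camera(n)[:,:,::-1]
  cv2.imwrite(f'pics/{n}2.png',a)
a=cv2.imread('pics/scene2.png')
cv2.imwrite('pics/scene2c.png',cv2.resize(a[180:330,140:340],None,fx=4,fy=4,interpolation=cv2.INTER_CUBIC))
"
```

```text
pos [ 481.6 -149.8   88.6] F [-0.4 -0.4 -0.7] t 2.7 shift [ 2.6 -0.8 33.1] rot [-0.    -0.002  0.003]
```

View pics/scene2c.png

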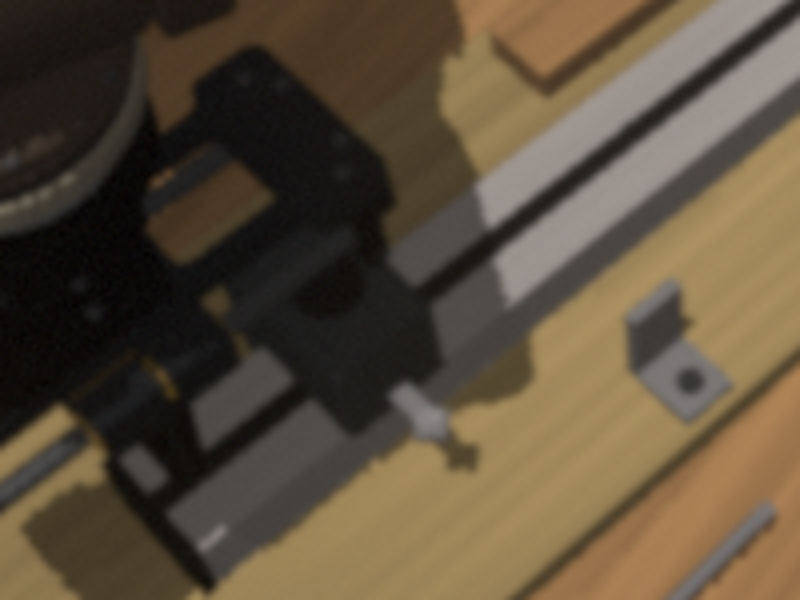

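View pics/top2.png

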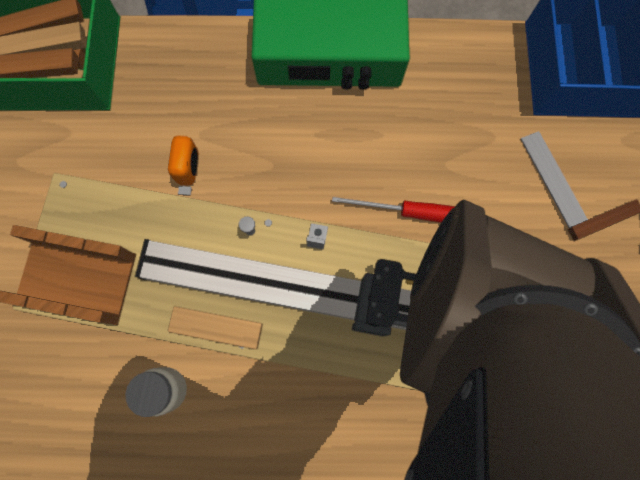

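Emit:
step_arm(
  rows=[
    [2,0,15,0,0,0],
    [0,0,10,0,0,0],
    [0,0,5,0,0,0],
    [0,0,4,0,0,0],
    [0,0,4,0,0,0],
    [0,0,0,0,0,0],
  ],
)

```text
t: 3.55
eef_pos: [490.2, -110.0, 90.1]
tcp_rot: [-1.94, 1.561, -0.547]
ft_force: [-0.8, -0.4, -0.3]
opening: 0.004
```

```bash
cat >> h.py <<'E'
def snap(k,x0=180,y0=180):
    cv2.imwrite(f'pics/scene{k}.png',env.read_camera('scene')[:,:,::-1])
    a=cv2.imread(f'pics/scene{k}.png')
    cv2.imwrite(f'pics/scene{k}c.png',cv2.resize(a[y0:y0+120,x0:x0+160],None,fx=5,fy=5,interpolation=cv2.INTER_CUBIC))
def along(s0,z=61,x0=180,y0=180):
    p=onz('scene',(x0+s0[0]/5-.4,y0+s0[1]/5-.4),z)
    u=np.array([.177,.984]);print('along from start tip',u@(p[:2]-[551.5,-88]),p)
E
python3 -c "
from h import *
to([508,-10,86])
snap(3)"
```

```text
pos [ 490.2 -110.    90.1] F [-0.8 -0.4 -0.3] t 3.55 shift [  3.8   0.2 101.6] rot [ 0.    -0.004  0.009]
```

View pics/scene3c.png

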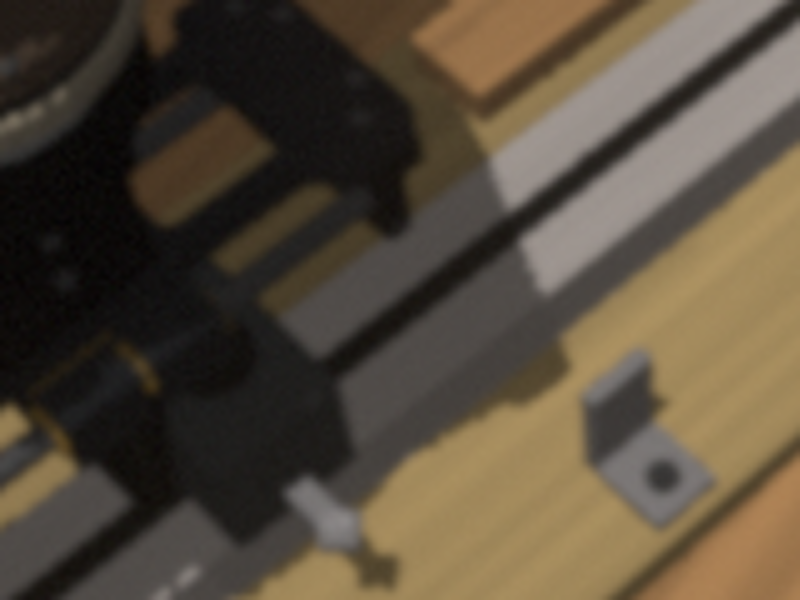

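Emit:
step_arm(
  rows=[
    [2,0,3,0,0,0.005],
    [1,0,3,0,0,0],
    [0,0,3,0,0,0],
    [0,0,0,0,0,0],
    [0,0,0,0,0,0],
  ],
)

```text
t: 4.22
eef_pos: [492.1, -103.6, 87.5]
tcp_rot: [-2.433, 1.563, -1.041]
ft_force: [-1.3, -0.4, -0.6]
opening: 0.005
```

Emit:
step_arm(
  rows=[
    [0,0,4,0,0,0],
    [0,0,4,0,0,0],
  ],
)

```text
t: 4.47
eef_pos: [493.4, -96.6, 87.5]
tcp_rot: [-2.535, 1.562, -1.144]
ft_force: [-3.3, -7.0, 2.7]
opening: 0.007
```

```bash
python3 -c "
from h import *
to([508,-10,86])
snap(4)"
```

```text
pos [493.4 -96.6  87.5] F [-3.3 -7.   2.7] t 4.475 shift [ 0.8  1.1 87.8] rot [-0.001 -0.007  0.005]
```

View pics/scene4c.png

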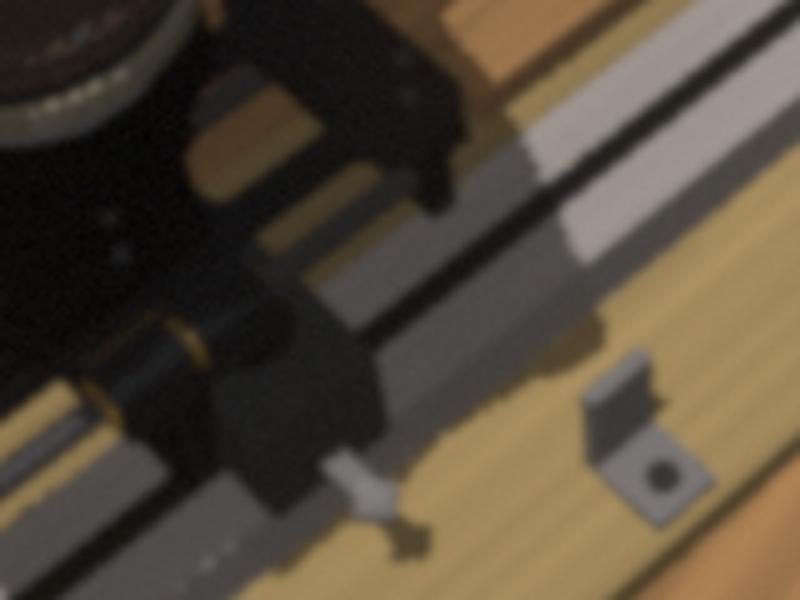

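```bash
python3 -c "
from h import *
along((355,546));along((391,520));along((618,376),60)"
```

```text
along from start tip -0.5870476066841668 [551.03322828 -88.51263111  61.        ]
along from start tip 11.806450051172195 [554.02330647 -76.4554626   61.        ]
along from start tip 89.28669214038536 [577.32409827  -1.90668013  60.        ]
```

Emit:
step_arm(
  rows=[
    [0,0,0,0,0,0],
    [0,0,0,0,0,0],
    [0,0,0,0,0,0],
    [0,0,0,0,0,0],
  ],
)

```text
t: 5.03
eef_pos: [493.4, -96.4, 87.5]
tcp_rot: [-2.558, 1.562, -1.166]
ft_force: [-0.9, -2.8, 0.4]
opening: 0.007
```

Emit:
step_arm(
  rows=[
    [0,0,4,0,0,0],
    [0,0,4,0,0,0],
    [0,0,4,0,0,0],
    [0,0,2,0,0,0],
    [0,0,0,0,0,0],
    [0,0,0,0,0,0],
    [0,0,0,0,0,0],
    [0,0,0,0,0,0],
  ],
)

```text
t: 6.02
eef_pos: [495.8, -83.7, 87.5]
tcp_rot: [-2.666, 1.56, -1.274]
ft_force: [-1.3, -3.4, 1.2]
opening: 0.002
```

```bash
python3 -c "
from h import *
to([508,-10,86])
snap(5)"
```

```text
pos [495.8 -83.7  87.5] F [-1.3 -3.4  1.2] t 6.025 shift [ 0.8  1.1 74.7] rot [-0.001 -0.009  0.005]
```

View pics/scene5c.png

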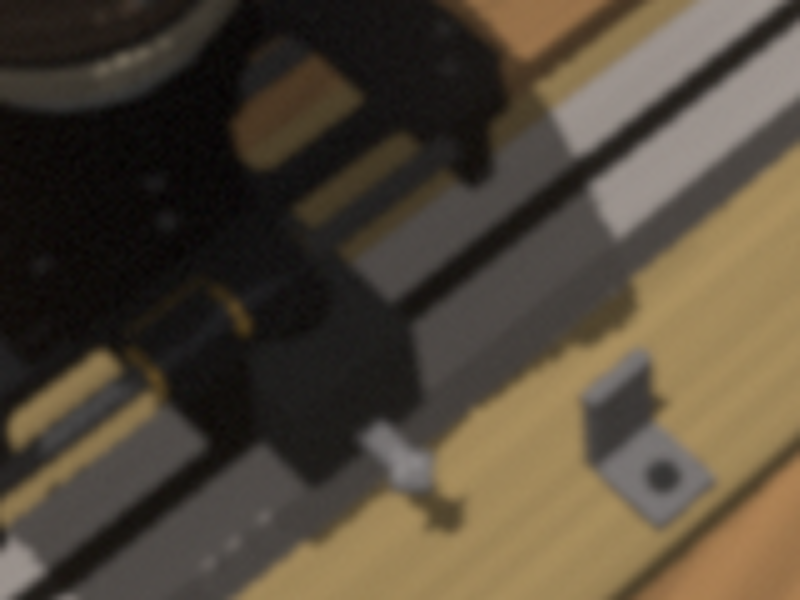

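Emit:
step_arm(
  rows=[
    [0,0,4,0,0,0],
    [0,0,4,0,0,0],
    [0,0,4,0,0,0],
    [0,0,2,0,0,0],
    [0,0,0,0,0,0],
    [0,0,0,0,0,0],
    [0,0,0,0,0,0],
    [0,0,0,0,0,0],
  ],
)

```text
t: 7.08
eef_pos: [498.1, -71.0, 87.5]
tcp_rot: [-2.736, 1.559, -1.344]
ft_force: [-1.3, -2.8, 1.1]
opening: 0.007
```

Emit:
step_arm(
  rows=[
    [0,0,4,0,0,0],
    [0,0,4,0,0,0],
    [0,0,4,0,0,0],
    [0,0,2,0,0,0],
    [0,0,0,0,0,0],
    [0,0,0,0,0,0],
    [0,0,0,0,0,0],
    [0,0,0,0,0,0],
  ],
)

```text
t: 8.07
eef_pos: [500.4, -58.2, 87.5]
tcp_rot: [-2.797, 1.557, -1.405]
ft_force: [-1.2, -3.4, 0.4]
opening: 0.003
```

Emit:
step_arm(
  rows=[
    [0,0,4,0,0,0],
    [0,0,4,0,0,0],
    [0,0,4,0,0,0],
    [0,0,2,0,0,0],
    [0,0,0,0,0,0],
    [0,0,0,0,0,0],
    [0,0,0,0,0,0],
    [0,0,0,0,0,0],
  ],
)

```text
t: 9.07
eef_pos: [502.7, -45.4, 87.5]
tcp_rot: [-2.839, 1.556, -1.447]
ft_force: [-1.6, -2.8, 1.7]
opening: 0.008
```

```bash
python3 -c "
from h import *
to([508,-10,86])
snap(6)"
```

```text
pos [502.7 -45.4  87.5] F [-1.6 -2.8  1.7] t 9.075 shift [ 1.   1.1 35.8] rot [-0.001 -0.014  0.004]
```

View pics/scene6c.png

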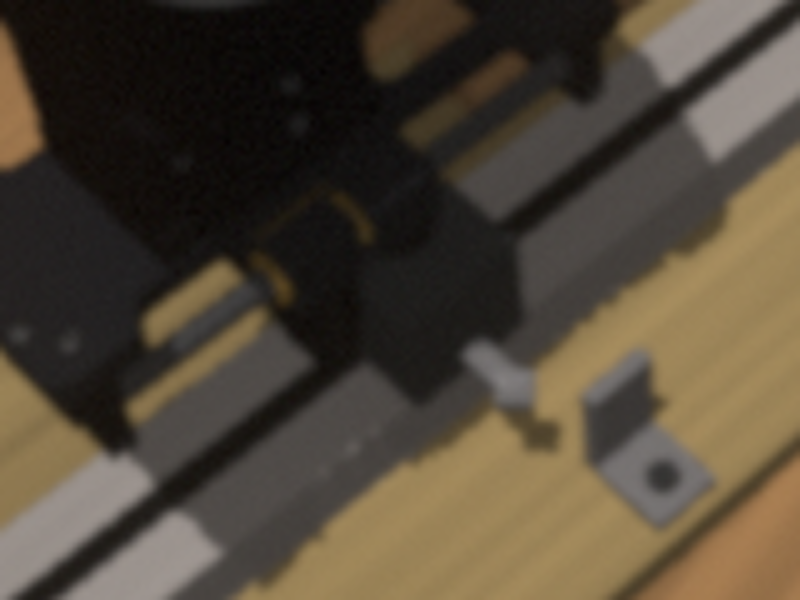

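Emit:
step_arm(
  rows=[
    [0,0,4,0,0,0],
    [0,0,4,0,0,0],
    [0,0,4,0,0,0],
    [0,0,2,0,0,0],
    [0,0,0,0,0,0],
    [0,0,0,0,0,0],
    [0,0,0,0,0,0],
    [0,0,0,0,0,0],
  ],
)

```text
t: 10.12
eef_pos: [505.1, -32.6, 87.6]
tcp_rot: [-2.874, 1.554, -1.481]
ft_force: [-1.0, -3.5, 1.4]
opening: 0.001
```

```bash
python3 -c "
from h import *
to([508,-10,86])
snap(7)
a=cv2.imread('pics/scene7.png')
cv2.imwrite('pics/scene7d.png',cv2.resize(a[235:295,260:340],None,fx=10,fy=10,interpolation=cv2.INTER_CUBIC))
cv2.imwrite('pics/top7.png',env.read_camera('top')[:,:,::-1])
"
```

```text
pos [505.1 -32.6  87.6] F [-1.  -3.5  1.4] t 10.125 shift [ 1.2  1.2 22.7] rot [-0.    -0.016  0.004]
```

View pics/scene7d.png

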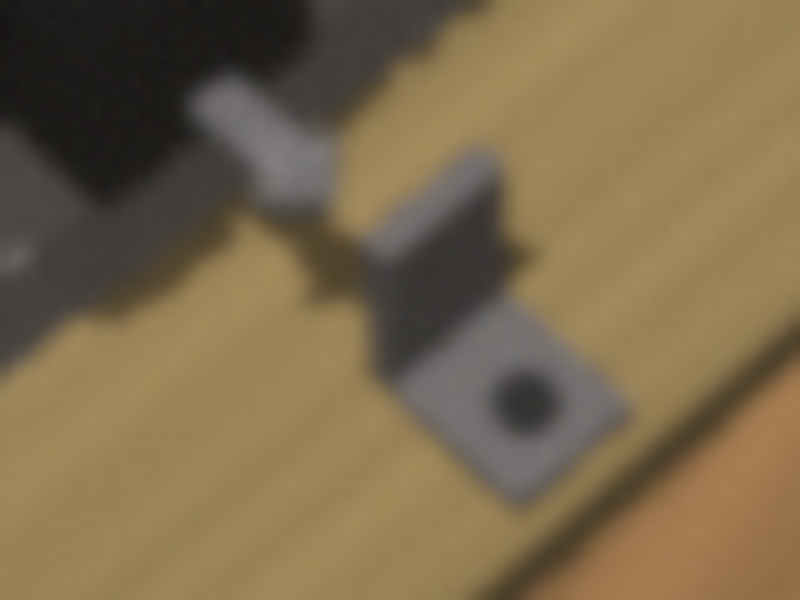

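View pics/top7.png

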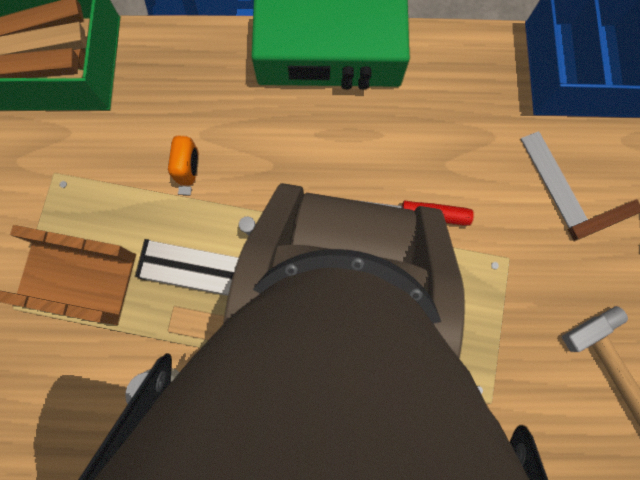

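```bash
python3 -c "
from h import *
u=np.array([.177,.984])
def al(x,y,z):
    p=onz('scene',(260+x/10-.45,235+y/10-.45),z);print(x,y,'u',(u@p[:2]).round(1),'n',(np.array([.984,-.177])@p[:2]).round(1))
al(325,210,61);al(322,205,61);al(212,88,61);al(275,145,61)
print('tab');[al(*p,60) for p in((433,204),(365,245),(480,148),(500,160),(385,265))]
[al(*p,18) for p in((390,378),(510,295),(522,508),(630,410),(527,402))]
"
```

```text
325 210 u 87.6 n 558.6
322 205 u 87.8 n 557.7
212 88 u 89.7 n 532.1
275 145 u 89.8 n 545.6
tab
433 204 u 99.8 n 568.3
365 245 u 88.1 n 566.4
480 148 u 111.1 n 566.2
500 160 u 111.8 n 569.6
385 265 u 87.9 n 570.8
390 378 u 90.6 n 567.4
510 295 u 113.5 n 569.6
522 508 u 89.7 n 596.9
630 410 u 112.7 n 596.4
527 402 u 102.6 n 584.7
```

Emit:
step_arm(
  rows=[
    [0,0,3,0,0,0],
    [0,0,3,0,0,0],
    [0,0,2.5,0,0,0],
    [0,0,0,0,0,0],
    [0,0,0,0,0,0],
    [0,0,0,0,0,0],
    [0,0,0,0,0,0],
    [0,0,0,0,0,0],
  ],
)

```text
t: 11.22
eef_pos: [506.5, -24.9, 87.6]
tcp_rot: [-2.898, 1.553, -1.505]
ft_force: [-1.1, -2.3, 1.0]
opening: 0.006
```

```bash
python3 -c "
from h import *
to([508,-10,86])
snap(8)
a=cv2.imread('pics/scene8.png')
cv2.imwrite('pics/scene8d.png',cv2.resize(a[235:295,260:340],None,fx=10,fy=10,interpolation=cv2.INTER_CUBIC))
cv2.imwrite('pics/wrist8.png',env.read_camera('wrist')[:,:,::-1])
"
```

```text
pos [506.5 -24.9  87.6] F [-1.1 -2.3  1. ] t 11.225 shift [ 1.3  1.2 15. ] rot [-0.    -0.017  0.004]
```

View pics/scene8d.png

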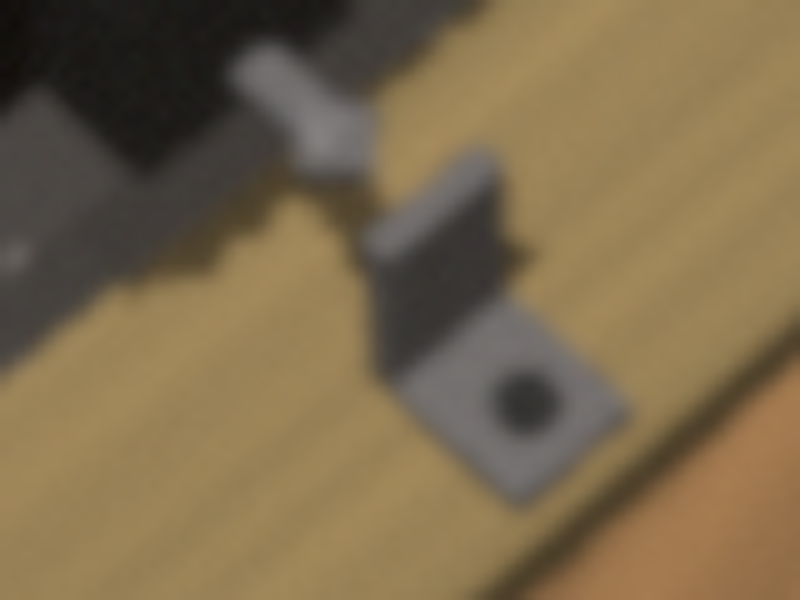

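View pics/wrist8.png

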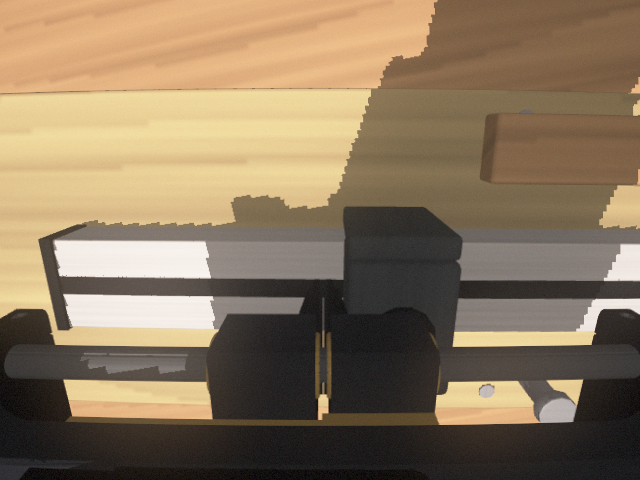

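Emit:
step_arm(
  rows=[
    [0,0,1.5,0,0,0],
    [0,0,1.5,0,0,0],
    [0,0,0,0,0,0],
    [0,0,0,0,0,0],
    [0,0,0,0,0,0],
    [0,0,0,0,0,0],
  ],
)

```text
t: 12.08
eef_pos: [506.9, -22.5, 87.6]
tcp_rot: [-2.914, 1.553, -1.522]
ft_force: [-1.1, -3.9, 1.4]
opening: 0.005
```

Emit:
step_arm(
  rows=[
    [0,0,-20,0,0,0],
    [0,0,-30,0,0,0],
    [0,0,-40,0,0,0],
    [0,0,-50,0,0,0],
    [-20,0,-55,0,0,0],
    [-20,0,-55,0,0,0],
    [0,0,-50,0,0,0],
    [0,0,0,0,0,0],
  ],
)

```text
t: 13.08
eef_pos: [453.4, -324.0, 133.3]
tcp_rot: [-2.812, 1.554, -1.418]
ft_force: [0.4, 0.8, -0.3]
opening: 0.003
```

```bash
python3 -c "
from h import *
to([507,-22,86])
snap(9)
a=cv2.imread('pics/scene9.png')
cv2.imwrite('pics/scene9d.png',cv2.resize(a[235:295,260:340],None,fx=10,fy=10,interpolation=cv2.INTER_CUBIC))
a=env.read_camera('top')[:,:,::-1]
cv2.imwrite('pics/top9.png',a)
cv2.imwrite('pics/top9d.png',cv2.resize(a[215:275,275:355],None,fx=10,fy=10,interpolation=cv2.INTER_CUBIC))
"
```

```text
pos [ 453.4 -324.   133.3] F [ 0.4  0.8 -0.3] t 13.075 shift [ 42.4   0.4 307.4] rot [ 0.002 -0.016  0.005]
```

View pics/scene9d.png

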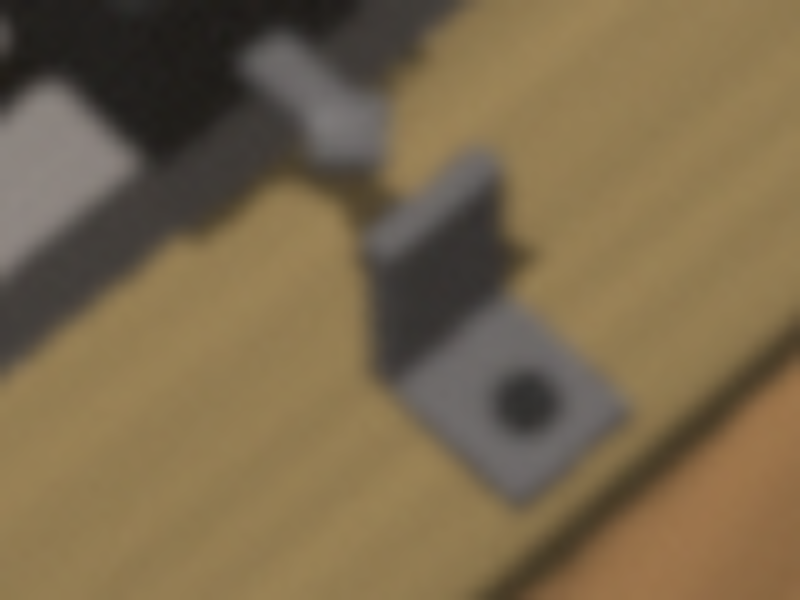

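View pics/top9d.png

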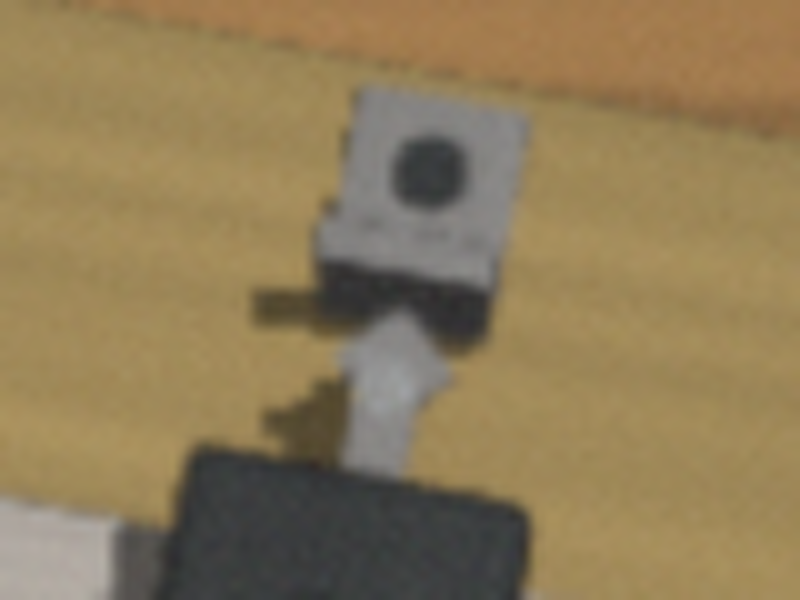

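```bash
python3 -c "
from h import *
u=np.array([.177,.984])
def al(n,x,y,z,x0,y0):
    p=onz(n,(x0+x/10-.45,y0+y/10-.45),z);print(n,x,y,'u',(u@p[:2]).round(1),'n',(np.array([.984,-.177])@p[:2]).round(1))
T=lambda x,y,z:al('top',x,y,z,275,215)
S=lambda x,y,z:al('scene',x,y,z,260,235)
print('tip');T(403,310,61);T(345,360,61);T(450,378,61);S(378,165,61);S(385,100,61);S(312,150,61)
print('tab');T(317,262,60);T(493,287,60);T(320,225,60);T(500,250,60);S(433,204,60)
print('foot');T(357,88,21);T(527,120,21);T(430,172,21)
"
```

```text
tip
top 403 310 u 100.9 n 558.8
top 345 360 u 107.1 n 550.9
top 450 378 u 93.3 n 551.1
scene 378 165 u 98.2 n 558.4
scene 385 100 u 106.4 n 551.1
scene 312 150 u 93.0 n 550.0
tab
top 317 262 u 113.2 n 563.1
top 493 287 u 90.0 n 564.2
top 320 225 u 113.8 n 568.0
top 500 250 u 90.0 n 569.2
scene 433 204 u 99.8 n 568.3
foot
top 357 88 u 114.7 n 596.3
top 527 120 u 90.6 n 596.2
top 430 172 u 102.5 n 586.4
```

```bash
python3 -c "
from h import *
s=env.state();print(s['t'],s['ft_force'],abs(s['qvel']).max());print(env.job_done())"
```

```text
13.175 [-0.01462631 -0.63900319 -0.00793096] 0.030381025662661768
the job is handed in; nothing more can be done
None
```

I pushed the stop block about 89 mm towards the mitre box, so its pointer now stands opposite the flat gauge tab. I used eight short, slow nudges with the closed fingers and let the block rest after each. I then backed the arm about 300 mm clear and handed the job in at about 13 s.

- **Position:** the pointer is about 1 mm short of the tab's centre line, measured with the arm clear. The top camera gives about 0.9–1.5 mm short and the scene camera about 0.1–1.6 mm. The calibration is good to about 2 mm, so I can't rule out that it is exactly on the line or slightly past it.
- **Remaining gap:** I left it there on purpose, because another nudge could have run the pointer past the tab.
- **Forces:** the highest contact force in the readings at the end of each move was about 8 N. The reading was near zero at hand-in.
- **Failed checks:** none failed. The two cameras put the tab's absolute position about 2 mm apart, but they agreed on the gap between pointer and tab. I took no picture after handing in.

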